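# Turn the supply carousel so the red-lidded jar faces front

### The arm

A 7-joint arm with a two-finger parallel gripper is mounted at the origin on the work surface. World frame = base frame: x ahead of the robot, y to its left, z up, the work surface at z = 0. Lengths are in m, angles in rad, forces in N, time in s.
With the tool pointing down it reaches from about 0.4 to 0.9 m from the base axis. Payload 5.5 kg.
Tool frame: the origin (TCP) lies midway between the tips of the shut fingers; the grasp point (between the pads) lies 19 mm behind it (env.hold_point_z is the distance from the TCP to the grasp point, in m); x points along the fingers, y is the direction in which the jaws open and shut, and the axes are right-handed (so a half turn about x gives the same grasp; the last joint's range is limited). The gripper opens to 85 mm and grips with 20 to 120 N. Pads are 22 mm wide; open, the fingers measure 114 mm over their backs; the gripper's body (76 mm by 85 mm) begins 54 mm behind the grasp point. The pads swing forward as they close: fully open they stand 13 mm farther back than shut.
Start: joints at [1.402, 0.501, -0.427, 1.55, 0.221, 1.138, -0.21], TCP at [0.272, -0.59, 0.231] pointing down, gripper open.
Joint ranges: [-2.88, 2.88], [-0.31, 2.03], [-1.54, 1.56], [0.2, 2.42], [-1.41, 4.55], [0.19, 2.02], [-2.57, 2.57]. Speed limits (rad/s): [2.57, 2.57, 3.14, 3.14, 3.14, 3.14, 3.14].

### API

Orientations are given as [roll, pitch, yaw] about the fixed x, y, z axes, in that order (R = Rz(yaw) Ry(pitch) Rx(roll)).
In Python, from station import env gives the robot as it stands. The module is installed in compiled form; this text tells all that it offers.
- The arm moves only by the shell command python3 -m inch 'ROWS' [FORCE]. ROWS is JSON, one flat list of numbers, 7 for each row, row after row: the turn, a rotation vector about the tool's x, y, z in degrees, then the shift along the tool's x, y, z in m, then the opening, from 0 (shut) to 1 (fully open). A call has 1 to 12 rows; each row is the pose to reach, as a shift and turn from the pose commanded when the call began, along the tool's axes at that moment; what a row does not reach only later rows make up. A row lasts 1/10 s, in which the tool goes at most 50 mm and 8.59 degrees, less where a joint would pass 70% of its speed; a pose out of reach is approached as far as the arm can. A call with a gripper value outside its range is refused whole. The fingers move at their own pace and stop on an object; FORCE is the grip in N (left out, the last holds). Time passes only in rows, so rows that repeat a pose let the fingers close. It gives the time, the measured TCP pose, the force and the opening at its end, in the units of the state.
- env.observe(): the state, without advancing time (a new reading comes with each control period).
- env.snapshot(name): name is "scene" or "top"; returns a dict with "frame" (480x640x3 uint8, red, green, blue), "camera_matrix" (3x3 intrinsics, pixels), "R" (3x3) and "t" (3): a world point X has camera coordinates R X + t. Camera axes: x right, y down, z forward; pixel columns grow to the right and rows downward; lengths in m; the calibration is good to about 2 mm. A picture is of the moment at which its call begins. There is no depth.
- env.finish_job(): hands the job in, once; it reports no verdict.
The state is a dict: "clock": time; "qpos": joint angles; "joint_vel": joint speeds; "joint_torque": joint torques, N m; "ee_pos": TCP position; "orientation": TCP orientation; "wrist_force": force on the tool from outside, world axes, zero at the start; "torque": the same for the moment, N m; "gripper_width": finger opening in m.
Only numpy, scipy, OpenCV 4.12 (cv2) and the standard library are available. Lean on these libraries where they do the work, as an engineer would, in place of code of your own. Each camera call takes 0.05 s, during which the arm holds its last target.

### The job

In the stock room, turn the supply carousel with the fingers by pushing at its rim, where pegs give them a hold, until the jar with the red lid faces front, in line with the yellow arrow on the foot. Push the pegs, do not grip them or turn the carousel by its hub, and turn it steadily without sending it whirling; do not touch the jars, which must stay upright in their wells, and leave the tape, carton and stapler where they are. Finish with the carousel at rest.

Things in the scene. Friction and masses are not known exactly. Their poses are not given: they have to be found in the camera images.
- foot: fixed black round foot of the carousel, radius 105 mm. Origin on the table on the turning axis. Its front is its own -x axis, which points roughly towards the robot; there a flat black tongue 56 mm wide and 8 mm high, with a yellow arrow on it, sticks out from under the platter to 210 mm from the axis
- platter: wooden turntable, radius 130 mm, 20 to 36 mm above the table. Origin on its axis at its underside, z up. Turns freely either way; drag about 1.5 N at a peg; stops within a few degrees when let go. Six pegs on the rim, 116 mm from the axis, every 60 degrees from its x axis. Four grey wells (50 mm wide, 12 mm high) at 45, 135, 225, 315 degrees hold the jars. Steel hub 28 mm wide, 22 mm high
- jar_red: the marked jar: small clear jar with a red lid, 40 mm diameter, 58 mm tall, loose in one of the four wells of the platter; origin at the centre of its underside (36 mm above the table), which is 60 mm from the platter's axis; its yaw means nothing; its label is red too. Which well it is in varies
- jar_white: small clear jar with a white lid, 40 mm diameter, 58 mm tall, loose in one of the four wells of the platter; origin at the centre of its underside (36 mm above the table), which is 60 mm from the platter's axis; its yaw means nothing
- jar_blue: small clear jar with a blue lid, 40 mm diameter, 58 mm tall, loose in one of the four wells of the platter; origin at the centre of its underside (36 mm above the table), which is 60 mm from the platter's axis; its yaw means nothing
- jar_green: small clear jar with a green lid, 40 mm diameter, 58 mm tall, loose in one of the four wells of the platter; origin at the centre of its underside (36 mm above the table), which is 60 mm from the platter's axis; its yaw means nothing
- tape: roll of amber packing tape lying flat, 68 mm diameter, 24 mm high, to the left of the carousel; origin at the centre of its underside
- carton: small cardboard carton 75 x 55 x 45 mm high, to the right of the carousel; origin at the centre of its underside
- stapler: blue desk stapler, 125 x 34 mm, 55 mm high, behind the carousel to the right; origin at the centre of its underside, long side along its x axis
- peg0 (a point): upright dark steel finger peg on the platter's rim, at 0 degrees from the platter's x axis, 14 mm diameter, 40 mm tall; this point is at its top, on its axis, 76 mm above the table, 116 mm from the turning axis
- peg1 (a point): upright dark steel finger peg on the platter's rim, at 60 degrees from the platter's x axis, 14 mm diameter, 40 mm tall; this point is at its top, on its axis, 76 mm above the table, 116 mm from the turning axis
- peg2 (a point): upright dark steel finger peg on the platter's rim, at 120 degrees from the platter's x axis, 14 mm diameter, 40 mm tall; this point is at its top, on its axis, 76 mm above the table, 116 mm from the turning axis
- peg3 (a point): upright dark steel finger peg on the platter's rim, at 180 degrees from the platter's x axis, 14 mm diameter, 40 mm tall; this point is at its top, on its axis, 76 mm above the table, 116 mm from the turning axis
- peg4 (a point): upright dark steel finger peg on the platter's rim, at 240 degrees from the platter's x axis, 14 mm diameter, 40 mm tall; this point is at its top, on its axis, 76 mm above the table, 116 mm from the turning axis
- peg5 (a point): upright dark steel finger peg on the platter's rim, at 300 degrees from the platter's x axis, 14 mm diameter, 40 mm tall; this point is at its top, on its axis, 76 mm above the table, 116 mm from the turning axis
Things that resemble listed ones, but are neither listed nor needed, are in the scene too. Leave any pink look-alike of the jar_green alone. What is shaped like the jar_white but pink is not meant.

How it is judged:
By the outcome, as a careful person would: the job done as asked, in the order asked, and still so for the second after the job is handed in, with the robot touching nothing.
It also fails if it takes over 58 s, if anything falls off the work surface, if the arm or the gripper's body presses on something with over 40 N, if the wrist force passes 120 N, or if a joint passes its speed limit or range.

## Working session

There is one attempt and no reset: what is moved stays moved. The work goes in short steps, Python scripts to look and compute and a shell command to move; the robot and the scene stay as the last step left them, time stands still between calls to the robot, and variables do not carry over. Pictures are saved under pics/ and viewed, and the job is handed in when it is done.

```bash
mkdir -p pics
python3 - <<'E'
from station import env
import cv2,json,numpy as np
for n in("scene","top"):
    s=env.snapshot(n); cv2.imwrite(f"pics/{n}0.png",s["frame"][:,:,::-1])
    print(n,np.round(s["camera_matrix"],1).tolist(),np.round(s["R"],4).tolist(),np.round(s["t"],4).tolist())
print({k:np.round(v,3).tolist() for k,v in env.observe().items()}, env.hold_point_z)
E
```

```text
scene [[584.1, 0.0, 316.9], [0.0, 584.1, 244.3], [0.0, 0.0, 1.0]] [[-0.652, 0.758, -0.0169], [0.6534, 0.5504, -0.5198], [-0.3847, -0.3499, -0.8541]] [0.3279, -0.3313, 1.4677]
top [[474.6, 0.0, 312.2], [0.0, 474.6, 230.7], [0.0, 0.0, 1.0]] [[-0.0202, -0.9994, -0.0292], [-0.9864, 0.0246, -0.1625], [0.1631, 0.0255, -0.9863]] [0.0542, 0.5625, 0.9569]
{'clock': 0.1, 'qpos': [1.402, 0.502, -0.427, 1.551, 0.221, 1.138, -0.21], 'joint_vel': [-0.0, -0.001, -0.001, -0.003, -0.0, -0.002, 0.0], 'joint_torque': [-0.012, -57.08, -5.839, -28.175, 0.01, 0.006, -0.0], 'ee_pos': [0.272, -0.59, 0.23], 'orientation': [-1.601, 1.569, 1.973], 'wrist_force': [-0.377, 0.33, 0.008], 'torque': [-0.036, 0.015, -0.015], 'gripper_width': 0.085} 0.0187
```

View pics/scene0.png

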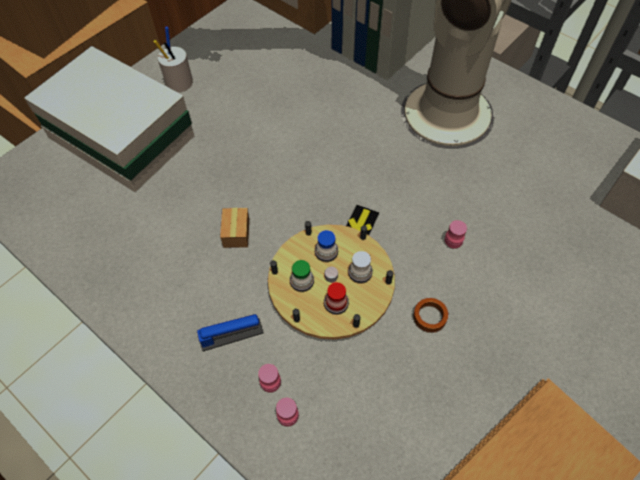

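View pics/top0.png

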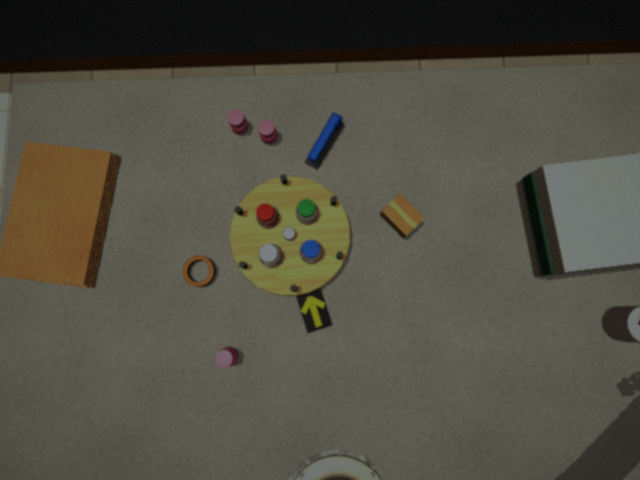

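The scene and top pictures show the carousel with its centre at top (290,235). Lids in the top view: red (266,215) at the back left, green (307,210), blue (311,250), white (270,255). The arrow is at (315,310). The pink look-alikes are at (237,120), (268,130) and (228,357). The tape is at (199,271), the carton at (402,215) and the stapler at (325,140).

```bash
cat > h.py <<'E'
import numpy as np,cv2
from station import env
def ray(s,uv,z):
    K=s["camera_matrix"];R=s["R"];t=s["t"]
    d=R.T@np.linalg.solve(K,np.array([uv[0],uv[1],1.]));c=-R.T@t
    return c+d*(z-c[2])/d[2]
def blobs(hsv,lo,hi,box=None,amin=15):
    m=cv2.inRange(hsv,np.array(lo),np.array(hi))
    if box: 
        k=np.zeros_like(m);x0,y0,x1,y1=box;k[y0:y1,x0:x1]=1;m=m*k
    n,l,st,ce=cv2.connectedComponentsWithStats(m)
    return sorted([(int(st[i,4]),np.round(ce[i],1).tolist(),st[i,:4].tolist()) for i in range(1,n) if st[i,4]>=amin],reverse=True)
E
python3 - <<'E'
from h import *
boxes={"top":(215,165,365,345),"scene":(255,195,405,345)}
for n in("top","scene"):
    s=env.snapshot(n);f=s["frame"];hsv=cv2.cvtColor(f,cv2.COLOR_RGB2HSV);b=boxes[n]
    for nm,lo,hi,z in(("wood",(15,60,60),(32,200,255),.036),("arrow",(25,201,90),(33,255,255),.008),("red",(0,190,90),(6,255,255),.094),("green",(50,120,50),(75,255,255),.094),("blue",(105,150,70),(125,255,255),.094),("dark",(0,0,0),(180,255,45),.076)):
        print(n,nm,[(a,c,bb,np.round(ray(s,c,z)[:2],3).tolist()) for a,c,bb in blobs(hsv,lo,hi,b)[:9]])
    x0,y0,x1,y1=b
    cv2.imwrite(f"pics/{n}_crop.png",cv2.resize(f[y0:y1,x0:x1,::-1],None,fx=3.3,fy=3.3,interpolation=cv2.INTER_CUBIC))
E
```

```text
top wood [(8326, [288.6, 235.4], [229, 176, 122, 120], [0.557, 0.092]), (311, [312.7, 308.2], [300, 296, 26, 32], [0.402, 0.044])]
top arrow [(21, [317.8, 320.9], [315, 317, 6, 8], [0.375, 0.035])]
top red [(207, [264.8, 211.6], [257, 204, 17, 16], [0.598, 0.136])]
top green [(230, [306.1, 207.6], [298, 199, 17, 18], [0.604, 0.052])]
top blue [(229, [310.1, 248.7], [302, 241, 17, 17], [0.519, 0.045])]
top dark [(332, [316.9, 319.6], [302, 306, 30, 26], [0.379, 0.035]), (175, [309.9, 296.2], [297, 288, 27, 20], [0.426, 0.048]), (29, [239.7, 211.5], [237, 208, 6, 7], [0.603, 0.19]), (27, [284.1, 180.4], [282, 177, 5, 7], [0.667, 0.097]), (26, [274.5, 221.9], [271, 217, 7, 9], [0.579, 0.118]), (25, [333.4, 201.5], [331, 198, 5, 7], [0.619, -0.004]), (20, [244.2, 265.4], [242, 263, 5, 6], [0.491, 0.181]), (17, [315.5, 165.6], [311, 165, 9, 3], [0.697, 0.031]), (16, [339.2, 256.3], [337, 253, 5, 6], [0.505, -0.013])]
scene wood [(8744, [331.1, 283.5], [267, 223, 128, 117], [0.573, 0.099]), (16, [366.5, 226.6], [365, 224, 4, 7], [0.419, 0.069])]
scene arrow [(167, [359.7, 219.2], [349, 209, 21, 21], [0.398, 0.035])]
scene red [(251, [336.3, 290.9], [328, 283, 18, 17], [0.602, 0.136])]
scene green [(243, [300.6, 268.2], [292, 260, 18, 18], [0.609, 0.052])]
scene blue [(218, [326.0, 238.4], [318, 231, 17, 16], [0.525, 0.045]), (31, [256.2, 320.2], [255, 315, 4, 10], [0.744, 0.062])]
scene dark [(112, [371.7, 217.4], [365, 210, 14, 17], [0.416, 0.078]), (99, [356.8, 212.1], [351, 206, 13, 15], [0.426, 0.046]), (51, [364.1, 233.4], [361, 230, 10, 9], [0.458, 0.09]), (42, [388.3, 279.0], [386, 274, 6, 10], [0.51, 0.191]), (41, [308.0, 229.4], [306, 225, 5, 10], [0.524, -0.004]), (36, [274.1, 269.1], [272, 265, 5, 9], [0.638, 0.006]), (35, [296.1, 317.2], [294, 314, 5, 8], [0.687, 0.108]), (34, [355.8, 322.6], [353, 319, 6, 8], [0.623, 0.201])]
```

View pics/top_crop.png

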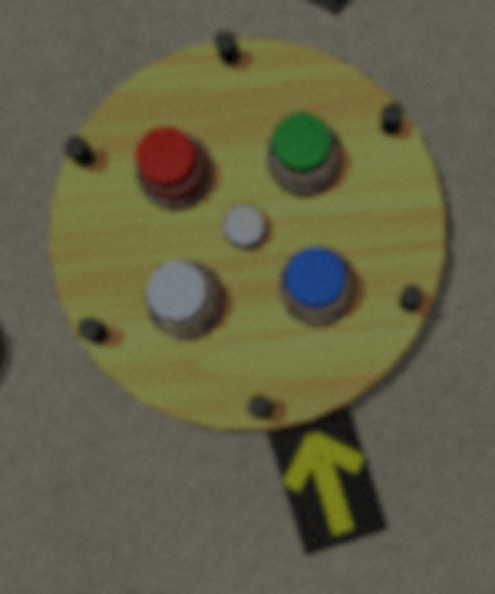

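```bash
cat >> h.py <<'E'
from scipy.optimize import least_squares
def measure(s,n,verbose=True):
    b={"top":(215,165,365,345),"scene":(255,195,405,345)}[n]
    f=s["frame"];hsv=cv2.cvtColor(f,cv2.COLOR_RGB2HSV)
    x0,y0,x1,y1=b
    k=np.zeros(f.shape[:2],np.uint8);k[y0:y1,x0:x1]=255
    m=cv2.inRange(hsv,np.array((15,60,60)),np.array((32,255,255)))&k
    m=cv2.morphologyEx(m,cv2.MORPH_OPEN,np.ones((3,3)))
    c=max(cv2.findContours(m,cv2.RETR_EXTERNAL,cv2.CHAIN_APPROX_NONE)[0],key=cv2.contourArea)
    P=np.array([ray(s,p[0],.036)[:2] for p in c])
    r=least_squares(lambda q:np.hypot(*(P-q[:2]).T)-q[2],[.56,.09,.13],loss="soft_l1",f_scale=.003).x
    out={"axis":r}
    for nm,lo,hi in(("red",(0,190,90),(6,255,255)),("green",(50,120,50),(75,255,255)),("blue",(105,150,70),(125,255,255))):
        bl=blobs(hsv,lo,hi,b)
        if bl: out[nm]=ray(s,bl[0][1],.092)[:2]
    # tongue: yellow arrow
    m=cv2.inRange(hsv,np.array((22,140,60)),np.array((35,255,255)))
    return out
E
python3 - <<'E'
from h import *
for n in("top","scene"):
    s=env.snapshot(n);o=measure(s,n)
    print(n,{k:np.round(v,4).tolist() for k,v in o.items()})
    ax=o["axis"][:2]
    for k in("red","green","blue"): 
        d=o[k]-ax;print(k,np.round(np.degrees(np.arctan2(d[1],d[0])),1),np.round(np.hypot(*d),4))
    print("mid red-blue",(o["red"]+o["blue"])/2, "dir",np.degrees(np.arctan2(*(o["red"]-o["blue"])[::-1])))
    f=s["frame"];hsv=cv2.cvtColor(f,cv2.COLOR_RGB2HSV)
    # tongue = dark or yellow, near
    b={"top":(290,290,340,340),"scene":(340,200,385,238)}[n]
    x0,y0,x1,y1=b
    k=np.zeros(f.shape[:2],np.uint8);k[y0:y1,x0:x1]=255
    m=(cv2.inRange(hsv,np.array((0,0,0)),np.array((180,255,50)))|cv2.inRange(hsv,np.array((22,130,50)),np.array((35,255,255))))&k
    cv2.imwrite(f"pics/m_{n}.png",cv2.resize(np.hstack([m[y0-5:y1+5,x0-5:x1+5],hsv[y0-5:y1+5,x0-5:x1+5,2]]),None,fx=6,fy=6))
    ys,xs=np.nonzero(m);P=np.array([ray(s,(x,y),.008)[:2] for x,y in zip(xs,ys)])
    rel=P-ax;rr=np.hypot(*rel.T);sel=(rr>.15)&(rr<.2)
    d=rel[sel].mean(0);print("tongue dir",np.degrees(np.arctan2(d[1],d[0])),sel.sum())
    ym=cv2.inRange(hsv,np.array((22,130,50)),np.array((35,255,255)))&k
    ys,xs=np.nonzero(ym);P=np.array([ray(s,(x,y),.008)[:2] for x,y in zip(xs,ys)])
    rel=P-ax;rr=np.hypot(*rel.T);sel=(rr>.15);d=rel[sel].mean(0);print("arrow dir",np.degrees(np.arctan2(d[1],d[0])),sel.sum())
    vx=cv2.fitLine(P[sel].astype(np.float32),cv2.DIST_L2,0,.001,.001).ravel();print("line",vx,np.degrees(np.arctan2(vx[1],vx[0])))
from scipy.spatial.transform import Rotation as Ro
st=env.observe();print(np.round(Ro.from_euler("xyz",st["orientation"]).as_matrix(),3),st["clock"])
E
```

```text
top {'axis': [0.5115, 0.0751, 0.0908], 'red': [0.5978, 0.1362], 'green': [0.604, 0.052], 'blue': [0.5197, 0.0453]}
red 35.3 0.1057
green -14.0 0.0953
blue -74.6 0.0309
mid red-blue [0.55878265 0.09075016] dir 49.30850088529303
tongue dir -163.84531796480317 114
arrow dir -164.1019570499304 15
line [ 0.29752532 -0.95471394  0.36539036  0.03347649] -72.69097
scene {'axis': [0.5632, 0.0902, 0.1293], 'red': [0.6016, 0.1355], 'green': [0.6087, 0.0511], 'blue': [0.5245, 0.0446]}
red 49.7 0.0595
green -40.6 0.06
blue -130.3 0.0597
mid red-blue [0.5630818 0.0900833] dir 49.68849108340318
tongue dir -163.14106608357193 432
arrow dir -162.70360339271522 252
line [0.99447536 0.10497022 0.39855093 0.03892399] 6.0254498
[[-0.     0.419 -0.908]
 [ 0.001 -0.908 -0.419]
 [-1.    -0.001 -0.   ]] 0.3
```

Run:
```python
from h import *
for n,ax in(("top",(.5588,.0907)),("scene",(.5631,.0901))):
    ax=np.array(ax);s=env.snapshot(n);f=s["frame"];hsv=cv2.cvtColor(f,cv2.COLOR_RGB2HSV)
    b={"top":(285,280,345,340),"scene":(335,195,385,238)}[n];x0,y0,x1,y1=b
    k=np.zeros(f.shape[:2],np.uint8);k[y0:y1,x0:x1]=255
    dk=cv2.inRange(hsv,np.array((0,0,0)),np.array((180,255,50)));ye=cv2.inRange(hsv,np.array((20,110,50)),np.array((38,255,255)))
    for nm,m in(("all",dk|ye),("yellow",ye)):
        ys,xs=np.nonzero(m&k);P=np.array([ray(s,(x,y),.008)[:2] for x,y in zip(xs,ys)])
        rel=P-ax
        a=np.radians(-163.);
        for i in range(5):
            u=np.array([np.cos(a),np.sin(a)]);v=np.array([-u[1],u[0]])
            X,Y=rel@u,rel@v
            sel=(X>.15)&(X<.2)&(abs(Y)<.035); 
            a+=np.arctan2(Y[sel].mean(),X[sel].mean())
        fit=np.polyfit(X[sel],Y[sel],1)
        print(n,nm,sel.sum(),"dir",np.degrees(a),"slope deg",np.degrees(fit[0]),"X",X.min(),X.max(),"Y",Y[sel].min(),Y[sel].max())
```

```text
top all 602 dir -163.39195441267708 slope deg -0.4999858218506074 X 0.08768420229104759 0.20840406153910335 Y -0.027177742713140485 0.027570692205811893
top yellow 330 dir -163.4293234847995 slope deg 0.2043208881202677 X 0.0877100225550254 0.20370615575194256 Y -0.027071199221917287 0.027675641851305617
scene all 435 dir -163.16844606034508 slope deg -3.5491440752578574 X 0.11069933933731545 0.2070163161705625 Y -0.026961847805205472 0.027672999066085738
scene yellow 243 dir -162.66407860414805 slope deg -6.163150179226597 X 0.1109838397089669 0.2063149108515166 Y -0.02812442213845414 0.02625219096208934
```

What could be mistaken for the goal: the red lid is at top (265,212). The pink jars at (237,120), (268,130) and (228,357) are off the platter, and the white lid is at (270,255). The red lid on the platter, confirmed in the crop, is the one. It stands at 49.5°, the arrow at -163.3°, so I turn +147° counter-clockwise by pushing the peg at 124.5° round the front. First I move above the approach point with the fingers shut.

```bash
python3 -m inch '[-9.7,0,0,0.03,-0.62,-0.559,0, -9.7,0,0,0.03,-0.62,-0.559,0, -9.7,0,0,0.03,-0.62,-0.559,0, -9.7,0,0,0.03,-0.62,-0.559,0, -9.7,0,0,0.03,-0.62,-0.559,0, -9.7,0,0,0.03,-0.62,-0.559,0, -9.7,0,0,0.03,-0.62,-0.559,0, -9.7,0,0,0.03,-0.62,-0.559,0, -9.7,0,0,0.03,-0.62,-0.559,0, -9.7,0,0,0.03,-0.62,-0.559,0, -9.7,0,0,0.03,-0.62,-0.559,0, -9.7,0,0,0.03,-0.62,-0.559,0]' 30
cat >> h.py <<'E'
from scipy.spatial.transform import Rotation as Ro
def st():
    o=env.observe();R=Ro.from_euler("xyz",o["orientation"]).as_matrix()
    print("t",round(o["clock"],2),"p",np.round(o["ee_pos"],4),"zyaw",round(np.degrees(np.arctan2(R[1,2],R[0,2])),2),"xax",np.round(R[:,0],3),"F",np.round(o["wrist_force"],2),"w",round(o["gripper_width"],4),"q",np.round(o["qpos"],2))
    return o,R
def to(R,p,P,yaw=None):
    """shift in tool axes to world P, and turn about tool x to bring z-yaw to yaw deg"""
    d=R.T@(np.array(P)-p);y=np.degrees(np.arctan2(R[1,2],R[0,2]))
    return np.round(d,4),None if yaw is None else round(-((yaw-y+180)%360-180),2)
E
python3 -c "
from h import *
o,R=st();print(to(R,o['ee_pos'],(.520,.207,.2),214.5))"
```

```text
clock: 1.6
ee_pos: [0.4508, -0.0162, 0.2102]
orientation: [1.887, 1.569, -0.654]
wrist_force: [1.4, -0.6, -0.2]
gripper_width: 0.0002
t 1.6 p [ 0.4508 -0.0162  0.2102] zyaw -145.59 xax [ 0.001 -0.001 -1.   ] F [ 1.41 -0.65 -0.25] w 0.0002 q [ 0.73  0.22 -0.83  2.04  0.2   0.96 -1.18]
(array([ 0.0101, -0.145 , -0.1832]), np.float64(-0.09))
```

```bash
python3 -m inch '[0,0,0,0.01,-0.145,-0.183,0, 0,0,0,0.01,-0.145,-0.183,0, 0,0,0,0.01,-0.145,-0.183,0, 0,0,0,0.01,-0.145,-0.183,0, 0,0,0,0.01,-0.145,-0.183,0, 0,0,0,0.01,-0.145,-0.183,0, 0,0,0,0.01,-0.145,-0.183,0, 0,0,0,0.01,-0.145,-0.183,0]'
python3 -c "
from h import *
o,R=st();print(to(R,o['ee_pos'],(.520,.207,.052),214.5))
s=env.snapshot('top');cv2.imwrite('pics/top1.png',s['frame'][:,:,::-1])
s=env.snapshot('scene');cv2.imwrite('pics/scene1.png',s['frame'][:,:,::-1])
"
```

```text
clock: 2.4
ee_pos: [0.5191, 0.2037, 0.1995]
orientation: [0.641, 1.569, -1.901]
wrist_force: [0.7, -0.1, 0.1]
gripper_width: -0.0001
t 2.4 p [0.5191 0.2037 0.1995] zyaw -145.63 xax [-0.    -0.001 -1.   ] F [ 0.7  -0.15  0.1 ] w -0.0001 q [ 0.22  0.46 -0.83  1.81  0.39  1.05 -1.72]
(array([ 0.1475, -0.0023, -0.0027]), np.float64(-0.13))
```

View pics/scene1.png

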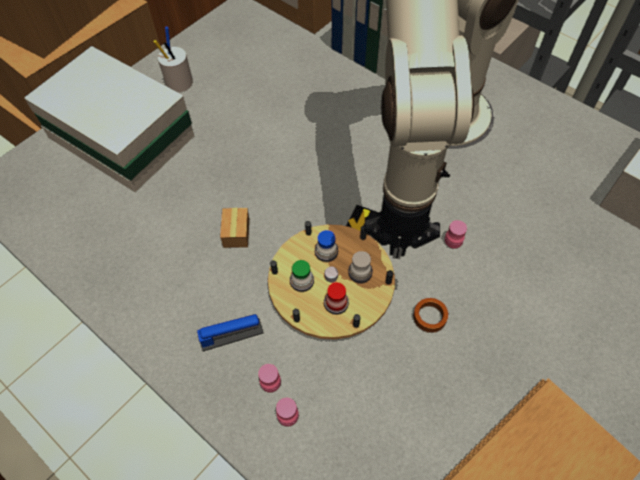

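The gripper hovers at scene (405,240), just left of the front and clear of the peg at (388,279) and the tape. Now I go down beside the peg.

```bash
python3 -m inch '[0,0,0,0.04,-0.002,-0.003,0, 0,0,0,0.08,-0.002,-0.003,0, 0,0,0,0.11,-0.002,-0.003,0, 0,0,0,0.13,-0.002,-0.003,0, 0,0,0,0.14,-0.002,-0.003,0, 0,0,0,0.147,-0.002,-0.003,0, 0,0,0,0.147,-0.002,-0.003,0]'
python3 -c "
from h import *
o,R=st()
s=env.snapshot('top');cv2.imwrite('pics/top2.png',cv2.resize(s['frame'][170:320,200:360,::-1],None,fx=4,fy=4))
s=env.snapshot('scene');cv2.imwrite('pics/scene2.png',cv2.resize(s['frame'][200:350,255:455,::-1],None,fx=4,fy=4))
"
```

```text
clock: 3.2
ee_pos: [0.5208, 0.208, 0.0528]
orientation: [0.803, 1.571, -1.738]
wrist_force: [-0.1, -0.1, -0.2]
gripper_width: 0.0001
t 3.2 p [0.5208 0.208  0.0528] zyaw -145.61 xax [-0. -0. -1.] F [-0.09 -0.1  -0.17] w 0.0001 q [ 0.1   0.66 -0.69  1.89  0.58  0.8  -1.88]
```

View pics/scene2.png

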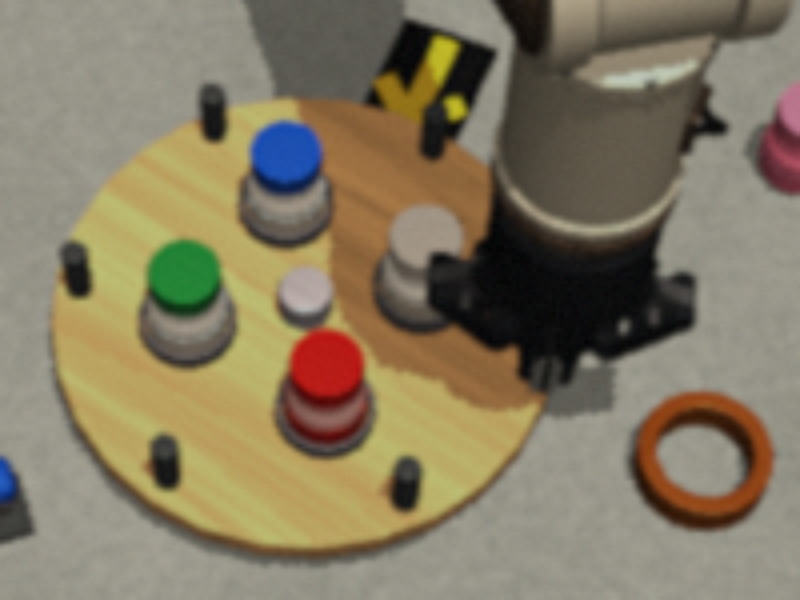

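View pics/top2.png

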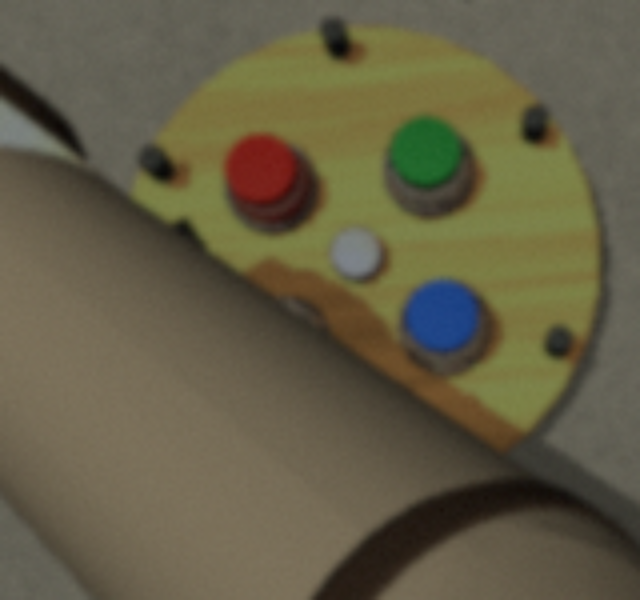

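Run:
```python
from h import *
from scipy.optimize import fsolve
s=env.snapshot('scene');o,R=st();p=o["ee_pos"]
def px(X):
    c=s["R"]@X+s["t"];q=s["camera_matrix"]@c;return q[:2]/q[2]
print("tcp px",px(p),"jar white top px")
for nm,uv in(("innerlow",(375,283)),("innermid",(367,277)),("innertop",(364,266)),("outerlow",(424,279)),("outertop",(428,268)),("fingerbottom",(391,297))):
    r=fsolve(lambda q:px(p+q[0]*R[:,1]-q[1]*R[:,0])-np.array(uv),[0.03,.06]);print(nm,"a",r[0].round(4),"h above tcp",r[1].round(4))
```

```text
t 3.35 p [0.5215 0.2089 0.0539] zyaw -145.57 xax [ 0.002  0.001 -1.   ] F [-0.25  0.51  0.24] w 0.0 q [ 0.1   0.66 -0.69  1.89  0.58  0.8  -1.88]
tcp px [390.87446909 293.32699057] jar white top px
innerlow a 0.0337 h above tcp 0.0372
innermid a 0.0503 h above tcp 0.0583
innertop a 0.0581 h above tcp 0.0993
outerlow a -0.0549 h above tcp 0.0702
outertop a -0.0561 h above tcp 0.1124
fingerbottom a -0.0017 h above tcp -0.0159
```

The elbows of the shut fingers stand about 58 mm above the TCP. I raise slightly (TCP z 58 mm) and push a little outside the peg circle, so the lids (top at 94 mm) stay clear. First I ease up to the peg.

```bash
python3 -m inch '[0,0,0,-0.003,-0.003,0.003,0, 0,0,0,-0.005,-0.004,0.006,0, 0,0,0,-0.005,-0.004,0.009,0, 0,0,0,-0.005,-0.004,0.012,0, 0,0,0,-0.005,-0.004,0.014,0, 0,0,0,-0.005,-0.004,0.014,0, 0,0,0,-0.005,-0.004,0.014,0]'
python3 - <<'E'
from h import *
o,R=st();p=o["ee_pos"]
ax=np.array([.561,.0905]);d=R.T@np.array([*(ax-p[:2]),0]);print("axis in tool",np.round(d,4))
for st_ in (1,2):
  for k in range(1,13):
    f=np.radians(st_*k);c,s_=np.cos(f),np.sin(f)
    if st_==2 or k==1: print(st_*k,np.round([.124*(1-c)-.018*s_,.124*s_+.018*(1-c)],4))
s=env.snapshot('scene');cv2.imwrite('pics/scene3.png',cv2.resize(s['frame'][200:350,255:455,::-1],None,fx=4,fy=4))
E
```

```text
clock: 4.05
ee_pos: [0.5068, 0.2039, 0.0577]
orientation: [1.392, 1.571, -1.148]
wrist_force: [0.6, -0.8, -0.8]
gripper_width: 0.0003
t 4.05 p [0.5068 0.2039 0.0577] zyaw -145.57 xax [ 0. -0. -1.] F [ 0.56 -0.78 -0.78] w 0.0003 q [ 0.12  0.64 -0.7   1.93  0.57  0.79 -1.88]
axis in tool [0.     0.1242 0.0194]
1 [-0.0003  0.0022]
2 [-0.0006  0.0043]
4 [-0.001   0.0087]
6 [-0.0012  0.0131]
8 [-0.0013  0.0174]
10 [-0.0012  0.0218]
12 [-0.001   0.0262]
14 [-0.0007  0.0305]
16 [-0.0002  0.0349]
18 [0.0005 0.0392]
20 [0.0013 0.0435]
22 [0.0023 0.0478]
24 [0.0034 0.052 ]
```

View pics/scene3.png

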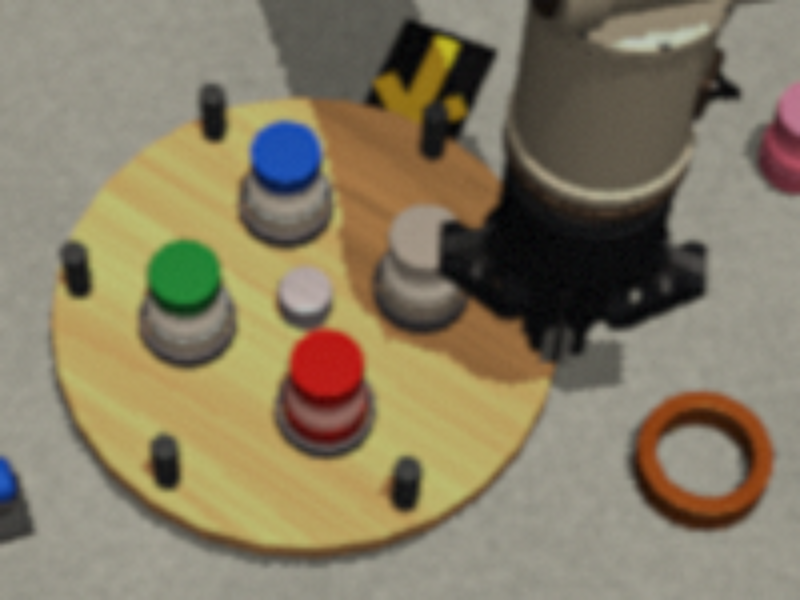

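The picture shows the fingers at crop (560,345), just behind the hidden peg; the white jar is clear of them. I start the steady circular push at 2° per row.

```bash
python3 -m inch '[-1,0,0,0,0,0.002,0, -2,0,0,0,-0.0005,0.004,0, -4,0,0,0,-0.001,0.0085,0, -6,0,0,0,-0.001,0.013,0, -8,0,0,0,-0.0015,0.0175,0, -10,0,0,0,-0.001,0.022,0, -12,0,0,0,-0.001,0.026,0, -14,0,0,0,-0.0005,0.0305,0, -16,0,0,0,0,0.035,0, -18,0,0,0,0.0005,0.039,0, -20,0,0,0,0.0015,0.0435,0, -22,0,0,0,0.0025,0.048,0]'
python3 - <<'E'
from h import *
o,R=st();p=o["ee_pos"]
ax=np.array([.561,.0905]);d=R.T@np.array([*(ax-p[:2]),0]);print("axis in tool",np.round(d,4))
s=env.snapshot('scene');m=measure(s,'scene');print(m)
for k in("red","green"): 
  if k in m: print(k,np.degrees(np.arctan2(*(m[k]-[.5631,.0901])[::-1])))
cv2.imwrite('pics/scene4.png',cv2.resize(s['frame'][200:350,255:455,::-1],None,fx=4,fy=4))
E
```

```text
clock: 5.3
ee_pos: [0.4677, 0.1752, 0.0578]
orientation: [-1.856, 1.57, 2.274]
wrist_force: [-1.1, 2.0, -0.1]
gripper_width: 0.0001
t 5.3 p [0.4677 0.1752 0.0578] zyaw -123.35 xax [-0.001  0.001 -1.   ] F [-1.08  1.99 -0.08] w 0.0001 q [ 0.24  0.61 -0.81  2.04  0.64  0.76 -1.54]
axis in tool [-1.000e-04  1.245e-01  1.940e-02]
{'axis': array([0.56600467, 0.08958548, 0.12791523]), 'red': array([0.58389492, 0.14630022]), 'green': array([0.61968217, 0.06984273]), 'blue': array([0.54303098, 0.03436202])}
red 69.69477314719263
green -19.698135110846767
```

View pics/scene4.png

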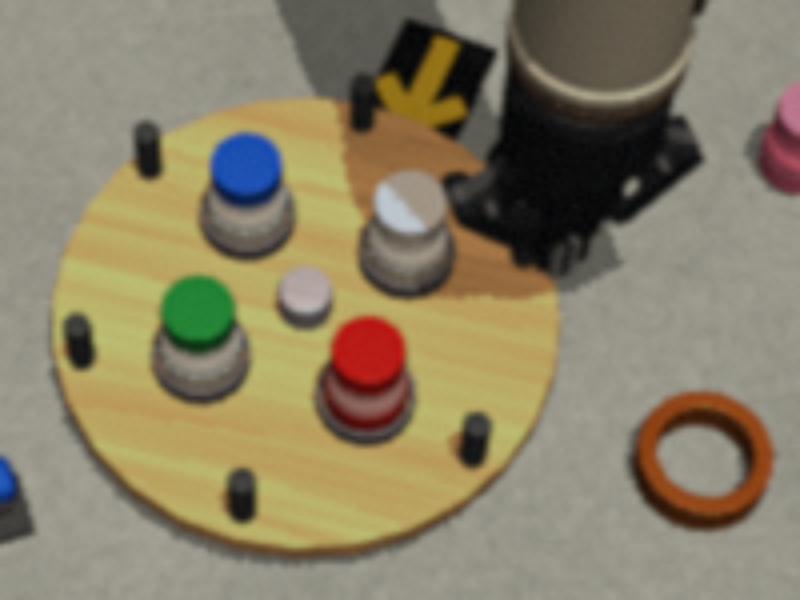

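The push works: red moved from 49.5° to 69.7°, the fingers at crop (550,245) are behind the peg, and all jars are upright. I continue with the same arc.

```bash
python3 -m inch '[-2,0,0,0,-0.0005,0.0045,0, -4,0,0,0,-0.001,0.0085,0, -6,0,0,0,-0.0015,0.013,0, -8,0,0,0,-0.0015,0.0175,0, -10,0,0,0,-0.0015,0.022,0, -12,0,0,0,-0.0015,0.0265,0, -14,0,0,0,-0.001,0.031,0, -16,0,0,0,-0.0005,0.035,0, -18,0,0,0,0,0.0395,0, -20,0,0,0,0.001,0.044,0, -22,0,0,0,0.002,0.048,0, -24,0,0,0,0.003,0.0525,0]'
cat > m.py <<'E'
from h import *
import sys
o,R=st();p=o["ee_pos"]
ax=np.array([.561,.0905]);d=R.T@np.array([*(ax-p[:2]),0]);print("axis in tool",np.round(d,4))
s=env.snapshot('scene');m=measure(s,'scene')
for k,off in(("red",0),("green",90),("blue",180)): 
  if k in m: print(k,"-> red angle",np.degrees(np.arctan2(*(m[k]-[.5631,.0901])[::-1]))+off)
cv2.imwrite('pics/%s.png'%sys.argv[1],cv2.resize(s['frame'][200:350,255:455,::-1],None,fx=3,fy=3))
E
python3 m.py scene5
```

```text
clock: 6.55
ee_pos: [0.4412, 0.1293, 0.0576]
orientation: [-1.281, 1.57, -3.016]
wrist_force: [-1.6, 1.5, -0.1]
gripper_width: -0.0
t 6.55 p [0.4412 0.1293 0.0576] zyaw -99.43 xax [-0.001 -0.    -1.   ] F [-1.57  1.45 -0.1 ] w -0.0 q [ 0.41  0.6  -0.92  2.13  0.71  0.76 -1.13]
axis in tool [-1.000e-04  1.245e-01  1.860e-02]
red -> red angle 94.31673615363606
green -> red angle 94.62556477612104
blue -> red angle 94.63625991582661
```

View pics/scene5.png

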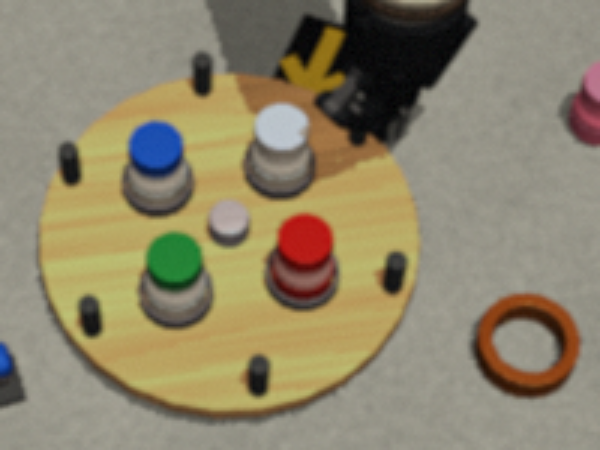

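Red is now at about 94.5°; the fingers are at crop (365,110) behind the next peg and the jars are upright. I continue.

```bash
python3 -m inch '[-2,0,0,0,-0.0005,0.0045,0, -4,0,0,0,-0.001,0.0085,0, -6,0,0,0,-0.0015,0.013,0, -8,0,0,0,-0.0015,0.0175,0, -10,0,0,0,-0.0015,0.022,0, -12,0,0,0,-0.0015,0.0265,0, -14,0,0,0,-0.001,0.031,0, -16,0,0,0,-0.0005,0.035,0, -18,0,0,0,0,0.0395,0, -20,0,0,0,0.001,0.044,0, -22,0,0,0,0.002,0.048,0, -24,0,0,0,0.003,0.0525,0]'
python3 m.py scene6
```

```text
clock: 7.8
ee_pos: [0.4357, 0.0768, 0.0576]
orientation: [-1.356, 1.57, -2.674]
wrist_force: [-0.2, 0.9, 0.1]
gripper_width: -0.0001
t 7.8 p [0.4357 0.0768 0.0576] zyaw -75.49 xax [-0.001 -0.    -1.   ] F [-0.16  0.86  0.14] w -0.0001 q [ 0.6   0.63 -1.02  2.17  0.78  0.78 -0.68]
axis in tool [-1.000e-04  1.247e-01  1.820e-02]
red -> red angle 118.87215379868921
green -> red angle 118.44909073971003
blue -> red angle 119.38994749193895
```

View pics/scene6.png

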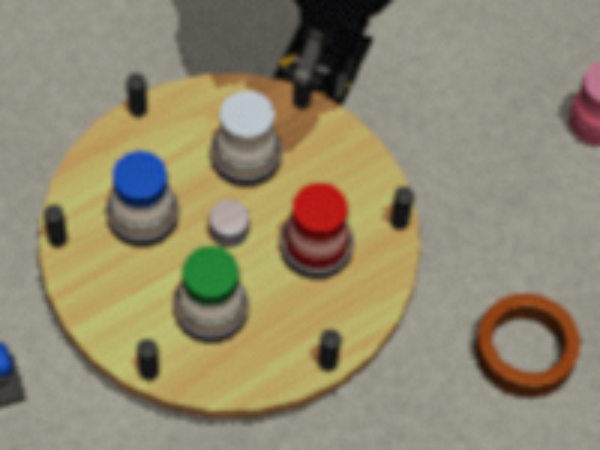

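Red is at about 119°; the fingers at crop (315,60) are still behind the peg at (302,92), and the jars are upright. I continue.

```bash
python3 -m inch '[-2,0,0,0,-0.0005,0.0045,0, -4,0,0,0,-0.001,0.0085,0, -6,0,0,0,-0.0015,0.013,0, -8,0,0,0,-0.0015,0.0175,0, -10,0,0,0,-0.0015,0.022,0, -12,0,0,0,-0.0015,0.0265,0, -14,0,0,0,-0.001,0.031,0, -16,0,0,0,-0.0005,0.035,0, -18,0,0,0,0,0.0395,0, -20,0,0,0,0.001,0.044,0, -22,0,0,0,0.002,0.048,0, -24,0,0,0,0.003,0.0525,0]'
python3 m.py scene7
```

```text
clock: 9.05
ee_pos: [0.4519, 0.0268, 0.0576]
orientation: [-1.791, 1.57, -2.691]
wrist_force: [-0.5, 2.1, 0.2]
gripper_width: 0.0
t 9.05 p [0.4519 0.0268 0.0576] zyaw -51.53 xax [-0.001 -0.    -1.   ] F [-0.5   2.07  0.22] w 0.0 q [ 0.76  0.7  -1.1   2.14  0.86  0.85 -0.21]
axis in tool [-1.00e-04  1.25e-01  1.80e-02]
red -> red angle 142.89461485657318
green -> red angle 142.593983078447
blue -> red angle 143.61946932281356
```

View pics/scene7.png

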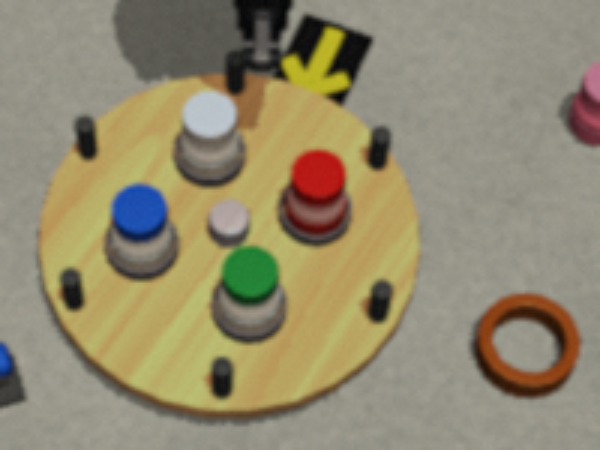

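Red is at about 143°, with 53.7° left. The fingers at crop (262,40) are behind the peg at (235,72) and all is clear. I continue.

```bash
python3 -m inch '[-2,0,0,0,-0.0005,0.0045,0, -4,0,0,0,-0.001,0.0085,0, -6,0,0,0,-0.0015,0.013,0, -8,0,0,0,-0.0015,0.0175,0, -10,0,0,0,-0.0015,0.022,0, -12,0,0,0,-0.0015,0.0265,0, -14,0,0,0,-0.001,0.031,0, -16,0,0,0,-0.0005,0.035,0, -18,0,0,0,0,0.0395,0, -20,0,0,0,0.001,0.044,0, -22,0,0,0,0.002,0.048,0, -24,0,0,0,0.003,0.0525,0]'
python3 m.py scene8
```

```text
clock: 10.3
ee_pos: [0.4868, -0.0123, 0.0576]
orientation: [-2.267, 1.57, -2.748]
wrist_force: [-0.6, 0.8, 0.9]
gripper_width: 0.0001
t 10.3 p [ 0.4868 -0.0123  0.0576] zyaw -27.56 xax [-0.001 -0.    -1.   ] F [-0.63  0.78  0.86] w 0.0001 q [ 0.86  0.8  -1.15  2.06  0.94  0.95  0.27]
axis in tool [-1.000e-04  1.255e-01  1.820e-02]
red -> red angle 166.68884281935473
green -> red angle 166.499172261031
blue -> red angle 167.2343597047725
```

View pics/scene8.png

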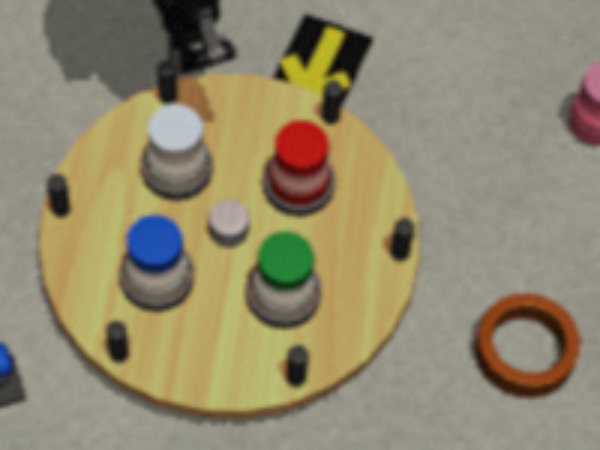

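Red is at about 166.8°, with 30° left. Next is 24°, then I slow down.

```bash
python3 -m inch '[-2,0,0,0,-0.0005,0.0045,0, -4,0,0,0,-0.001,0.0085,0, -6,0,0,0,-0.0015,0.013,0, -8,0,0,0,-0.0015,0.0175,0, -10,0,0,0,-0.0015,0.022,0, -12,0,0,0,-0.0015,0.0265,0, -14,0,0,0,-0.001,0.031,0, -16,0,0,0,-0.0005,0.035,0, -18,0,0,0,0,0.0395,0, -20,0,0,0,0.001,0.044,0, -21,0,0,0,0.0015,0.046,0, -22,0,0,0,0.002,0.048,0]'
python3 m.py scene9
```

```text
clock: 11.55
ee_pos: [0.5303, -0.033, 0.0575]
orientation: [-2.423, 1.569, -2.521]
wrist_force: [-1.6, -0.6, -0.5]
gripper_width: -0.0002
t 11.55 p [ 0.5303 -0.033   0.0575] zyaw -5.58 xax [-0.001 -0.001 -1.   ] F [-1.61 -0.65 -0.51] w -0.0002 q [ 0.87  0.9  -1.19  1.95  1.    1.05  0.69]
axis in tool [-1.000e-04  1.259e-01  1.850e-02]
red -> red angle -170.82316129712763
green -> red angle 188.5252528301445
blue -> red angle 189.42787750897807
```

View pics/scene9.png

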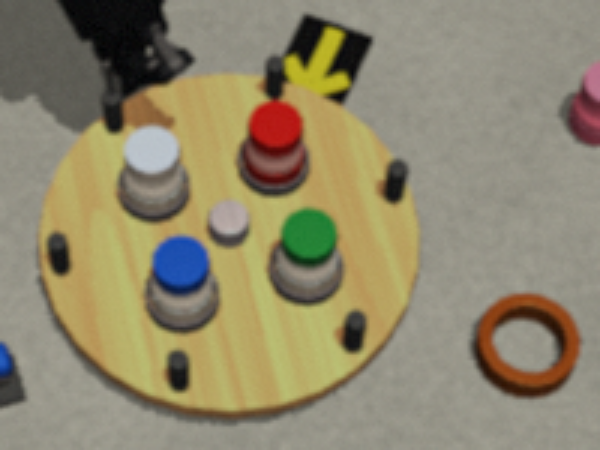

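Red is at about 189° and needs some 7.6° more. I take the last part slowly, ending with a dwell.

```bash
python3 -m inch '[-1,0,0,0,0,0.002,0, -2,0,0,0,-0.0005,0.0045,0, -3,0,0,0,-0.001,0.0065,0, -4,0,0,0,-0.001,0.0085,0, -5,0,0,0,-0.001,0.011,0, -6,0,0,0,-0.0015,0.013,0, -6.5,0,0,0,-0.0015,0.014,0, -7,0,0,0,-0.0015,0.0155,0, -7.5,0,0,0,-0.0015,0.0165,0, -7.5,0,0,0,-0.0015,0.0165,0, -7.5,0,0,0,-0.0015,0.0165,0]'
python3 m.py scene10
```

```text
clock: 12.7
ee_pos: [0.5473, -0.0356, 0.0579]
orientation: [0.335, 1.57, 0.369]
wrist_force: [-0.5, -1.0, -0.1]
gripper_width: -0.0001
t 12.7 p [ 0.5473 -0.0356  0.0579] zyaw 1.94 xax [ 0.001  0.    -1.   ] F [-0.54 -0.99 -0.09] w -0.0001 q [ 0.87  0.93 -1.2   1.91  1.01  1.08  0.83]
axis in tool [0.     0.1256 0.018 ]
red -> red angle -162.95049469831082
green -> red angle 196.1426450974009
blue -> red angle 197.14226501277267
```

View pics/scene10.png

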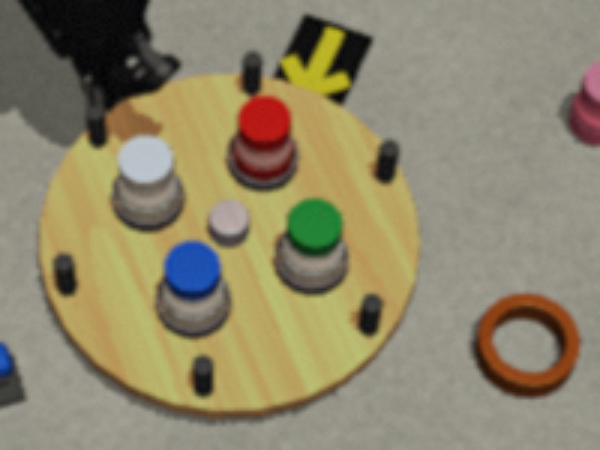

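Red is at about 196.8° against the arrow's 196.7°. I back off the peg along the tangent and slightly outward, then lift and move away.

```bash
python3 -m inch '[0,0,0,0,0,-0.005,0, 0,0,0,0,-0.001,-0.012,0, 0,0,0,0,-0.003,-0.02,0, 0,0,0,-0.02,-0.005,-0.02,0, 0,0,0,-0.06,-0.01,-0.02,0, 0,0,0,-0.1,-0.02,-0.02,0, 0,0,0,-0.14,-0.04,-0.02,0, 0,0,0,-0.16,-0.08,-0.03,0, 0,0,0,-0.16,-0.12,-0.05,0, 0,0,0,-0.16,-0.16,-0.08,0, 0,0,0,-0.16,-0.2,-0.1,0, 0,0,0,-0.16,-0.2,-0.1,0]'
python3 m.py scene11
python3 - <<'E'
from h import *
s=env.snapshot('top');m=measure(s,'top')
v=m["green"];mid=np.array([.5588,.0907])
for k,off in(("red",0),("green",90),("blue",180)): print("top",k,(np.degrees(np.arctan2(*(m[k]-mid)[::-1]))+off)%360)
print("mid rb",(m["red"]+m["blue"])/2, np.degrees(np.arctan2(*(m["red"]-m["blue"])[::-1]))%360)
cv2.imwrite('pics/top11.png',s['frame'][:,:,::-1]);cv2.imwrite('pics/top11c.png',cv2.resize(s['frame'][165:345,215:365,::-1],None,fx=3.3,fy=3.3))
E
```

```text
clock: 13.95
ee_pos: [0.45, -0.2464, 0.2165]
orientation: [-2.516, 1.567, -2.493]
wrist_force: [1.0, 0.0, -0.7]
gripper_width: -0.0
t 13.95 p [ 0.45   -0.2464  0.2165] zyaw 1.28 xax [-0.003 -0.003 -1.   ] F [ 1.04  0.   -0.68] w -0.0 q [ 1.49  0.74 -1.48  1.89  0.78  1.28  1.36]
axis in tool [-0.0012  0.3343  0.1185]
red -> red angle -163.1244517634738
green -> red angle 196.6036609853925
blue -> red angle 197.06155740604467
top red 197.16488415728642
top green 196.7639486186002
top blue 197.0213976616495
mid rb [0.55833757 0.09047952] 197.09374940976417
```

View pics/top11.png

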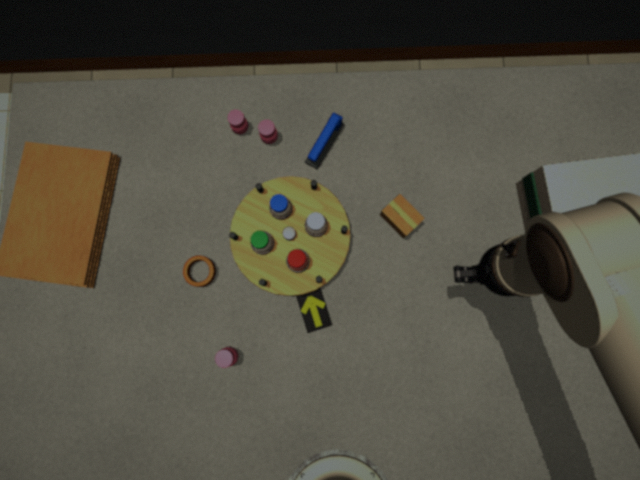

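View pics/top11c.png

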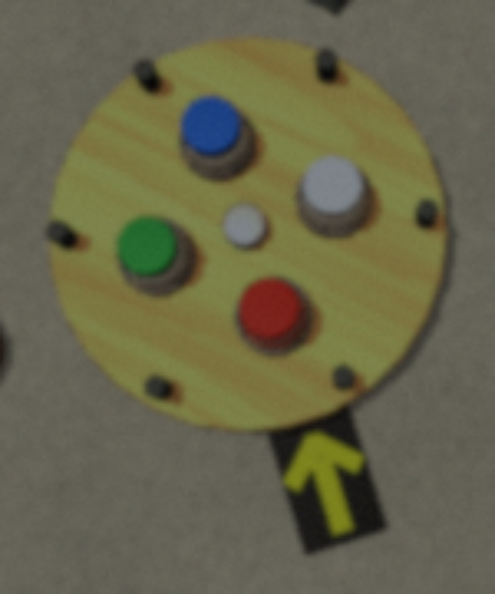

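The top view shows the red lid at crop (270,310), in line with the hub (245,225) and the arrow (325,485). All jars are upright, the tape, carton and stapler have not moved, and the arm is clear. I let it settle with a short dwell, check once more, and hand in.

```bash
python3 -m inch '[0,0,0,0,0,0,0, 0,0,0,0,0,0,0, 0,0,0,0,0,0,0, 0,0,0,0,0,0,0, 0,0,0,0,0,0,0]'
python3 m.py scene12 && python3 -c "
from station import env
env.finish_job();print(env.observe()['clock'])"
```

```text
clock: 14.55
ee_pos: [0.4542, -0.2384, 0.2178]
orientation: [0.22, 1.571, 0.255]
wrist_force: [0.0, 0.9, -0.5]
gripper_width: -0.0003
t 14.55 p [ 0.4542 -0.2384  0.2178] zyaw 2.01 xax [ 0.  0. -1.] F [ 0.02  0.87 -0.47] w -0.0003 q [ 1.48  0.74 -1.48  1.89  0.78  1.28  1.35]
axis in tool [0.     0.325  0.1183]
red -> red angle -162.86613063651126
green -> red angle 196.3360036328592
blue -> red angle 197.06155740604467
the job is handed in; nothing more can be done
the job is handed in; nothing more can be done
```

The jar with the red lid now faces front, in line with the yellow arrow, and I handed the job in at about 14.6 s. I pushed one rim peg with the shut fingers through about 147° counter-clockwise, at roughly 20°/s, slower for the last part. Then I backed off the peg and lifted clear.

- **Alignment:** the last checks put the red jar at about 196.9° (single readings ran from 196.3° to 197.2° across the lids and the two views). The arrow measured 196.7° (196.6° to 197.3° depending on the view), so they agree to within about 0.5°.
- **At rest:** readings taken 0.6 s apart showed no further turning.
- **Surroundings:** the jars were upright in their wells. The tape, carton and stapler were where they had been in the first pictures, judged by eye.
- **Forces:** the wrist forces I read stayed below 3 N.
- **Failed check:** my first circle fit of the platter in the top view went wrong because the arrow confused it. I took the axis from the lids instead, and the two views placed it about 4 mm apart.

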